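# Set up the seal tester: size dial by clicks, then the seal

## Task

On the grey seal tester, turn the orange handle clockwise to bring the dial from its present click to the sixth click, where its white pointer rests at the long green mark, never going past that mark, and handle it gently. Then fit the brass-coloured seal from the red rack over the tester's steel spigot so that it sits flat, fully home on the console top. Leave the other seals and the loose things alone.

Things in the scene. Friction and masses are not known exactly. Their poses are not given: they have to be found in the camera images.
- dial (a joint): Black dial disc, 76 mm across, with a white pointer at its rim: its turn in rad from the red tick (end stop, click 0), growing clockwise from above. A detent clicks every 0.349 rad (20 degrees) up to click 8; click 6, the long green mark, is 2.094. Left between clicks it snaps to the nearer. About 0.15 N m takes it over a click. Only the handle moves it.
- dial_axis (a point): Dial's axis at console-top level; z up. The handle stands at an arbitrary angle to the pointer and has up to 0.65 rad of free play on the shaft: turned clockwise it swings loosely by an unknown part of this before it drives the dial, and the dial jumps ahead of it at each click.
- handle_top (a point): Centre of the top face of the orange bar handle, on the dial's axis, 56 mm above the console top; x runs along the bar, z up. The bar is 50 mm long, 14 mm thick, 36 mm tall (grip the top 30 mm across the thickness; below are a 34 mm boss and the dial disc). Brittle plastic: both fingers' forces on it together must stay under 90 N; grip with 20 to 35 N.
- spigot_seat (a point): Centre of the foot of the upright steel spigot, level with the console top (60 mm above the table), where a fitted seal's underside rests; z up; the dial axis is 170 mm off along -y. Spigot: 36 mm diameter, 30 mm high, upper 10 mm tapering to 22 mm. The tester is a fixed grey console, 170 (x) by 320 (y) by 60 mm tall, centred 85 mm from here along -y.
- seal_brass: Brass-coloured rigid shaft seal ring: outside 60 mm, bore 40 mm, 14 mm tall, 70 g; the origin is the centre of its underside, z up. It lies flat in one of the rack's three trays.
- seal_black: Black seal ring of the same size, in another tray of the rack; leave alone.
- seal_blue: Blue seal ring of the same size, in another tray of the rack; leave alone.
- rack: Fixed red rack, 150 mm (x) by 376 mm (y), 32 mm tall, open on top, with two dividers across that make three trays side by side along its y, their centres 124 mm apart; floor and walls are 4 mm thick, each tray is 142 mm by about 120 mm inside. The origin is the centre of its underside.
- tub: White jar with a blue cap, 68 mm across, 70 mm tall, origin at the centre of its underside; bystander.
- can: Green-labelled can, 60 mm across, 120 mm tall, origin at the centre of its underside; bystander.
- spanner: Steel spanner lying on the table beyond the rack; bystander.
- driver: Screwdriver lying on the table; bystander.
Not all that is in view belongs to the job. Several things have the shape of the seal_brass; the one meant has the colours described above.

How it is judged (in metres and radians):
On the way, in this order (a step that is already met when the one before it is completed fails the run):
1. the dial rests in its sixth click, at the green mark (value of joint dial between 2.0244 and 2.1644 rad and velocity of joint dial below 0.2 rad/s), for 0.3 s.
2. the brass seal sits fully home over the spigot (horizontal distance between seal_brass and spigot_seat below 0.004 m and z of seal_brass in the frame of spigot_seat between -0.003 and 0.003 m and angle between seal_brass's own z axis and vertical below 0.08 rad), for 0.2 s.
At the end, for the whole second after the job is handed in: The dial stands in its sixth click (2.094 rad, within 0.07), and the brass seal lies at rest and released around the spigot, its centre within 4 mm of the spigot's axis, its underside within 3 mm of the console top and level within 0.08 rad (all of step 2 and value of joint dial between 2.0244 and 2.1644 rad and linear speed of seal_brass below 0.02 m/s and contact force between the fingers and seal_brass below 0.1 N); the robot touches nothing.
It fails at once if the dial is turned past the sixth click (over 2.30 rad) (value of joint dial above 2.3 rad).
It fails at once if the handle is gripped or pushed with more than 90 N (all finger forces summed) (contact force between the fingers and handle above 90 N).
It fails at once if another seal is moved by more than 15 mm (distance of any of seal_black, seal_blue from where it was at the start of the episode above 0.015 m).
It fails at once if a loose bystander is moved by more than 30 mm (distance of any of tub, can, spanner, driver from where it was at the start of the episode above 0.03 m).
It also fails if it takes over 72 s, if anything falls off the work surface, if the arm or the gripper's body presses on something with over 40 N, if the wrist force passes 120 N, or if a joint passes its speed limit or range.

## Robot

A 6-joint arm with a two-finger parallel gripper is mounted at the origin on the work surface. World frame = base frame: x ahead of the robot, y to its left, z up, the work surface at z = 0. Lengths are in mm, angles in degrees, forces in N, time in s.
With the tool pointing down it reaches from about 300 to 850 mm from the base axis. Payload 4.2 kg.
Tool frame: the origin (TCP) lies on the mounting face of the last link; the fingertips stand 191 mm ahead of it and the grasp point (between the pads) lies 172 mm ahead of it; z points along the fingers, y is the direction in which the jaws open and shut (so a half turn about z gives the same grasp; the last joint's range is limited). The gripper opens to 91 mm and grips with 3 to 60 N. Pads are 32 mm wide; open, the fingers measure 118 mm over their backs; the gripper's body (76 mm by 178 mm) begins 60 mm behind the grasp point.
Start: joints at [68.984, 18.312, 89.639, -0, 72.044, -1.146], TCP at [195.433, 540.767, 404.776] pointing down, gripper open.
Joint ranges: [-177.97, 177.97], [-48.28, 115.42], [12.27, 149.76], [-77.06, 257.06], [2.81, 150.46], [-146.56, 146.56]. Speed limits (degrees/s): [147.25, 147.25, 180, 180, 180, 180].

## Interface

Orientations are given as [roll, pitch, yaw] about the fixed x, y, z axes, in that order (R = Rz(yaw) Ry(pitch) Rx(roll)).
In Python, from workcell import env gives the robot as it stands.
- The arm moves only by the shell command python3 -m handwheel 'ROWS' [FORCE]. ROWS is JSON, a list of rows, each an object with "gripper": the opening in per cent of the stroke, from 0 (shut) to 100 (fully open); "travel": the shift along the tool's x, y, z in m, a list of three; "twist": the turn about the tool's z in rad. In form: [{"gripper": gripper, "travel": [x, y, z], "twist": twist}, ...]. A call has 1 to 5 rows; each row shifts and turns the commanded pose from where the row before left it, along the tool's axes as they then stand; what a row does not reach is not made up. A row lasts 1/12 s, in which the tool goes at most 41.7 mm and 7.16 degrees, less where a joint would pass 70% of its speed; a pose out of reach is approached as far as the arm can. A call with a gripper value outside its range is refused whole. The fingers move at their own pace and stop on an object; FORCE is the grip in N (left out, the last holds). Time passes only in rows, so rows that do not move let the fingers close. It gives the time, the measured TCP pose, the force and the opening at its end, in the units of the state.
- env.state(): the state, without advancing time (a new reading comes with each control period).
- env.grab_frame(name): name is "scene" or "top" or "wrist"; returns a dict with "frame" (420x560x3 uint8, red, green, blue), "intrinsics" (3x3 intrinsics, pixels), "k1" (the pictures are not rectified: a ray, as slopes to the right and down, at radius r is drawn at 1 + k1 r^2 times it, then the intrinsics apply), "extrinsics" (4x4, takes a point from camera to world coordinates). Camera axes: x right, y down, z forward; pixel columns grow to the right and rows downward; lengths in mm; the calibration is good to about 2 mm. A picture is of the moment at which its call begins. There is no depth.
- env.job_done(): hands the job in, once; it reports no verdict.
Trained networks look in the newest picture that a camera, given by its name, has taken for a name from the list of things; names that differ only in an ending like _2 or _b are one class to them, and where a whole thing is asked for, a point or a joint stands for the part that bears it (a point fixed in the world has none). Each returns a list of dicts, best first, with "confidence" (0 to 1); they miss things now and then, are a little off and sometimes report something else, mostly with a low value. They report only what shows in the picture. A call takes as long as a camera call. They do not tell look-alikes from the thing itself.
- env.trace(camera, thing): "pixels" (420x560 bool, what is visible of it) and "uv" ([column, row] in pixels, amid what is visible of it).
- env.pinpoint(camera, thing): "uv" ([column, row] in pixels: a listed point, or the origin of a listed thing).
The state is a dict: "time_s": time; "qpos": joint angles; "qvel": joint speeds; "effort": joint torques, N m; "ee_pos": TCP position; "ee_rot": TCP orientation; "force": force on the tool from outside, world axes, zero at the start; "torque": the same for the moment, N m; "gripper_width": finger opening in mm.
Only numpy, scipy, OpenCV 4.12 (cv2) and the standard library are available. Lean on these libraries where they do the work, as an engineer would, in place of code of your own. Each camera call takes 0.05 s, during which the arm holds its last target. There are 200 camera calls.

## Working session

There is one attempt and no reset: what is moved stays moved. The work goes in short steps, Python scripts to look and compute and a shell command to move; the robot and the scene stay as the last step left them, time stands still between calls to the robot, and variables do not carry over. Pictures are saved under pics/ and viewed, about 8 in all and at most 12, crops included, and the job is handed in when it is done.

```bash
ls; mkdir -p pics; cat > h.py <<'E'
import numpy as np, cv2
from workcell import env
from scipy.spatial.transform import Rotation as R
def ray(f,uv):
    K=f["intrinsics"];k=f["k1"]
    d=np.array([(uv[0]-K[0][2])/K[0][0],(uv[1]-K[1][2])/K[1][1]]);p=d.copy()
    for _ in range(20): p=d/(1+k*(p@p))
    T=np.array(f["extrinsics"]); return T[:3,3],T[:3,:3]@np.array([p[0],p[1],1])
def onz(f,uv,z):
    o,d=ray(f,uv); return (o+d*(z-o[2])/d[2]).round(1)
def proj(f,P):
    T=np.array(f["extrinsics"]);c=T[:3,:3].T@(np.array(P)-T[:3,3]);p=c[:2]/c[2];p=p*(1+f["k1"]*(p@p))
    K=f["intrinsics"];return [K[0][0]*p[0]+K[0][2],K[1][1]*p[1]+K[1][2]]
def save(n,img,s=1): cv2.imwrite("pics/"+n,cv2.resize(img[:,:,::-1],None,fx=s,fy=s,interpolation=cv2.INTER_CUBIC))
E
python3 - <<'E'
from h import *
for c in ["top","scene"]:
    f=env.grab_frame(c); save(c+"0.png",f["frame"],1.4)
    print(c,np.array(f["extrinsics"])[:3].round(2).tolist())
    for n,z in [("handle_top",116),("dial_axis",60),("spigot_seat",60),("seal_brass",4),("seal_black",4),("seal_blue",4),("rack",0),("tub",0),("can",0)]:
        for r in env.pinpoint(c,n)[:3]: print(n,np.round(r["uv"],1),round(r["confidence"],2),onz(f,r["uv"],z))
print(env.state())
E
```

```text
pics
top [[0.01, -0.99, 0.11, 508.25], [-1.0, -0.01, -0.04, 45.46], [0.04, -0.11, -0.99, 870.15]]
handle_top [453.7 259.1] 0.8 [ 497.9 -331.9  116. ]
dial_axis [438.8 260.3] 0.61 [ 494.4 -327.8   60. ]
spigot_seat [359.9 251. ] 0.84 [ 512.8 -159.5   60. ]
seal_brass [192.2 311. ] 0.9 [380.2 199.4   4. ]
seal_brass [181.7 240.5] 0.86 [534.1 227.4   4. ]
seal_brass [198.7 165.6] 0.7 [705.  194.4   4. ]
seal_black [130.6 229. ] 0.88 [558.9 340.8   4. ]
seal_blue [238.  243.9] 0.88 [527.3 102.    4. ]
seal_blue [183.8 242.6] 0.28 [529.4 222.6   4. ]
rack [183.6 234.8] 0.55 [547.  224.4   0. ]
tub [302.6 148.3] 0.93 [750.4 -44.2   0. ]
tub [181.6 241.4] 0.48 [532.2 228.4   0. ]
can [247.7 135.5] 0.72 [778.8  83.9   0. ]
can [130.5 228.9] 0.59 [559.3 342.4   0. ]
scene [[0.87, 0.31, -0.38, 970.11], [0.49, -0.55, 0.68, -601.78], [-0.0, -0.77, -0.63, 700.86]]
handle_top [105.6 304.7] 0.87 [ 489.6 -321.6  116. ]
dial_axis [112.8 328.6] 0.81 [ 492.9 -326.7   60. ]
spigot_seat [185.1 274.4] 0.67 [ 522.7 -165.7   60. ]
seal_brass [232.1 181.8] 0.8 [384.7 198.2   4. ]
seal_brass [341.5 223.3] 0.7
[... 345 characters left out ...]
. ]
can [354.4 260.8] 0.56 [775.9  84.7   0. ]
{'time_s': 1.0, 'qpos': array([ 6.89843667e+01,  1.83116499e+01,  8.96383886e+01,  2.56546912e-04,
        7.20448084e+01, -1.14713350e+00]), 'qvel': array([-0.01474898,  0.05942516,  0.06571372, -0.02304095, -0.03429837,
        0.11470045]), 'effort': array([ 1.46247708e-03, -4.12361097e+01, -2.32227445e+01,  7.28606782e-02,
        3.78577143e-02, -7.74004178e-06]), 'ee_pos': array([195.43097151, 540.76902828, 404.78258479]), 'ee_rot': array([ 1.79994843e+02, -1.40846301e-04,  1.60131421e+02]), 'force': array([ 0.06081934,  0.04319935, -0.10364112]), 'torque': array([ 0.04698418,  0.02346376, -0.05572835]), 'gripper_width': 91.18906029951391}
```

View pics/top0.png

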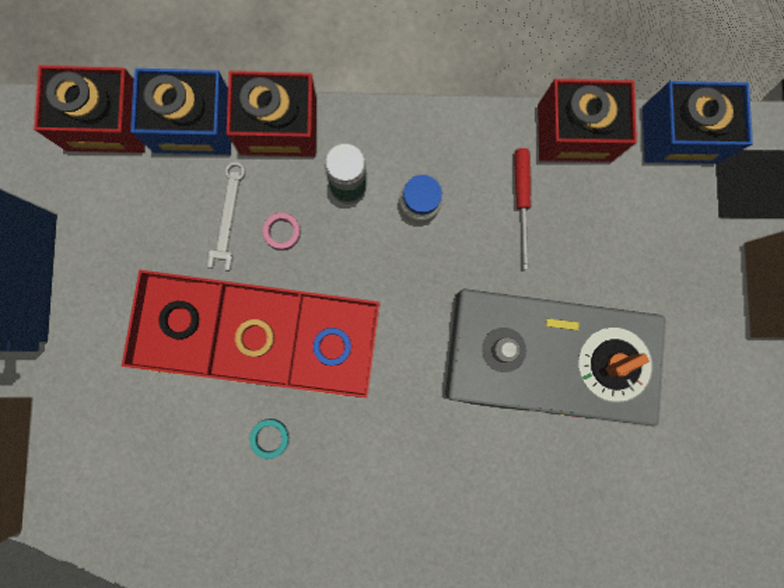

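```bash
python3 - <<'E'
from h import *
f=env.grab_frame("top"); i=f["frame"]
a=cv2.resize(i[215:305,390:510],None,fx=5,fy=5,interpolation=cv2.INTER_CUBIC)[:,:,:]
b=cv2.resize(i[130:340,95:260],None,fx=2.14,fy=2.143,interpolation=cv2.INTER_CUBIC)
save("crop1.png",a); save("crop2.png",b)
for n in ["handle_top"]:
  for r in env.trace("top",n)[:2]:
    m=r["pixels"].astype(np.uint8); print(n,r["confidence"],m.sum(),r["uv"])
E
```

```text
handle_top 0.71 371 [447.6, 259.9]
handle_top 0.34 320 [246.5, 248.9]
```

View pics/crop1.png

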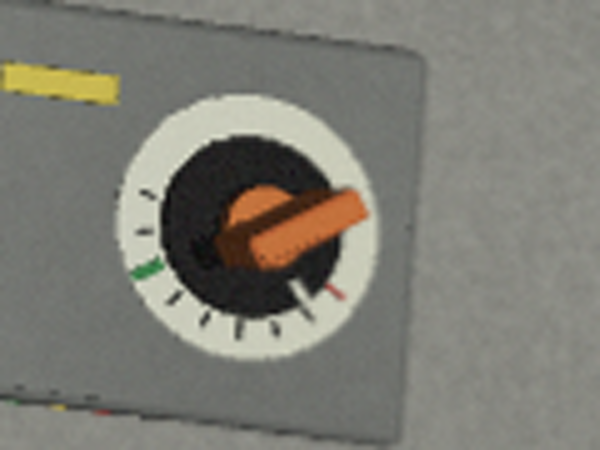

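View pics/crop2.png

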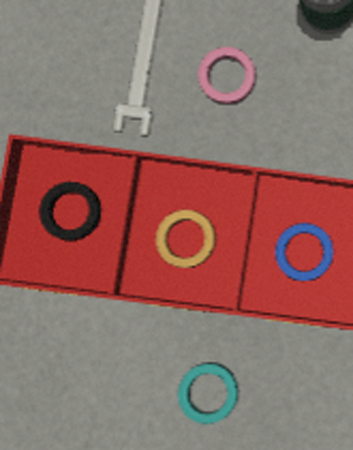

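Seal-shaped things in the top picture (full-res pixels):
- teal ring (192,311), on the table
- pink ring (199,166), on the table
- black ring (131,229), in the rack
- blue ring (238,244), in the rack
- brass ring (182,240), in the rack's middle tray

The middle-tray ring is the one meant: it is the only yellow-brass one in the rack, and the crop confirms it.

The dial pointer stands at click 1, with the tick next to the red one at crop (300,295). The green mark is at crop (147,268), 5 clicks clockwise. Next I move above the dial.

```bash
M='{"gripper":100,"travel":[-0.0231,-0.0286,0],"twist":0}'; cat >> h.py <<'E'
def go(p,yaw):
    s=env.state();r=s["ee_rot"];Rm=R.from_euler("xyz",r,degrees=True)
    d=Rm.inv().apply(np.array(p)-s["ee_pos"])
    print("t",round(s["time_s"],2),"pos",s["ee_pos"].round(1),"rot",np.round(r,1),"w",round(s["gripper_width"],1),"-> travel mm",d.round(1),"twist rad",round(np.radians((r[2]-yaw+180)%360-180),3))
E
python3 -m handwheel '[{"gripper":100,"travel":[-0.0231,-0.0286,0],"twist":0},{"gripper":100,"travel":[-0.0231,-0.0286,0],"twist":0},{"gripper":100,"travel":[-0.0231,-0.0286,0],"twist":0},{"gripper":100,"travel":[-0.0231,-0.0286,0],"twist":0},{"gripper":100,"travel":[-0.0231,-0.0286,0],"twist":0}]'
python3 -c "
from h import *
go([495,-327,405],117)"
```

```text
time_s: 1.52
ee_pos: [255.6, 365.4, 404.8]
ee_rot: [180.0, 0.0, 160.2]
force: [0.7, 0.1, 0.5]
gripper_width: 91.2
t 1.52 pos [255.6 365.4 404.8] rot [180.    0.  160.2] w 91.2 -> travel mm [-4.601e+02 -5.702e+02 -2.000e-01] twist rad 0.754
```

```bash
python3 -m handwheel '[{"gripper":100,"travel":[-0.023,-0.0285,0],"twist":0},{"gripper":100,"travel":[-0.023,-0.0285,0],"twist":0},{"gripper":100,"travel":[-0.023,-0.0285,0],"twist":0},{"gripper":100,"travel":[-0.023,-0.0285,0],"twist":0},{"gripper":100,"travel":[-0.023,-0.0285,0],"twist":0}]' >/dev/null
python3 -m handwheel '[{"gripper":100,"travel":[-0.023,-0.0285,0],"twist":0},{"gripper":100,"travel":[-0.023,-0.0285,0],"twist":0},{"gripper":100,"travel":[-0.023,-0.0285,0],"twist":0},{"gripper":100,"travel":[-0.023,-0.0285,0],"twist":0},{"gripper":100,"travel":[-0.023,-0.0285,0],"twist":0}]' >/dev/null
python3 -m handwheel '[{"gripper":100,"travel":[-0.023,-0.0285,0],"twist":0},{"gripper":100,"travel":[-0.023,-0.0285,0],"twist":0},{"gripper":100,"travel":[-0.023,-0.0285,0],"twist":0},{"gripper":100,"travel":[-0.023,-0.0285,0],"twist":0},{"gripper":100,"travel":[-0.023,-0.0285,0],"twist":0}]' >/dev/null
python3 -m handwheel '[{"gripper":100,"travel":[-0.023,-0.0285,0],"twist":0},{"gripper":100,"travel":[-0.023,-0.0285,0],"twist":0},{"gripper":100,"travel":[-0.023,-0.0285,0],"twist":0},{"gripper":100,"travel":[-0.023,-0.0285,0],"twist":0},{"gripper":100,"travel":[-0.023,-0.0285,0],"twist":0}]' >/dev/null
python3 -m handwheel '[{"gripper":100,"travel":[0,0,0],"twist":0.108},{"gripper":100,"travel":[0,0,0],"twist":0.108},{"gripper":100,"travel":[0,0,0],"twist":0.108},{"gripper":100,"travel":[0,0,0],"twist":0.108},{"gripper":100,"travel":[0,0,0],"twist":0.108}]' >/dev/null
python3 -m handwheel '[{"gripper":100,"travel":[0,0,0],"twist":0.108},{"gripper":100,"travel":[0,0,0],"twist":0.108},{"gripper":100,"travel":[0,0,0],"twist":0},{"gripper":100,"travel":[0,0,0],"twist":0}]'
python3 - <<'E'
from h import *
go([495,-327,405],117)
f=env.grab_frame("wrist"); save("w1.png",f["frame"])
print(np.array(f["extrinsics"]).round(2).tolist())
for n,z in [("handle_top",116),("dial_axis",60),("spigot_seat",60)]:
    for r in env.pinpoint("wrist",n)[:2]: print(n,np.round(r["uv"],1),round(r["confidence"],2),onz(f,r["uv"],z))
hsv=cv2.cvtColor(f["frame"],cv2.COLOR_RGB2HSV)
m=((hsv[...,0]<16)&(hsv[...,1]>140)&(hsv[...,2]>170)).astype(np.uint8)
n,l,s,c=cv2.connectedComponentsWithStats(m); k=1+np.argmax(s[1:,4]); print(s[k],c[k])
bx=cv2.boxPoints(cv2.minAreaRect(np.argwhere(l==k)[:,::-1].astype(np.float32)))
print([onz(f,p,116)[:2].tolist() for p in bx],bx.round(0).tolist())
E
```

```text
time_s: 3.93
ee_pos: [494.3, -325.4, 404.7]
ee_rot: [180.0, -0.0, 117.0]
force: [-0.3, -0.1, -0.2]
gripper_width: 91.4
t 3.93 pos [ 494.3 -325.4  404.7] rot [180.  -0. 117.] w 91.4 -> travel mm [-1.7 -0.1 -0.3] twist rad -0.0
[[0.89, 0.43, 0.13, 457.04], [0.45, -0.85, -0.27, -249.54], [-0.0, 0.3, -0.95, 384.28], [0.0, 0.0, 0.0, 1.0]]
handle_top [280.7 208.1] 0.87 [ 498.4 -323.3  116. ]
dial_axis [275.7 193.8] 0.82 [ 495.2 -327.1   60. ]
spigot_seat [382.3  48.6] 0.59 [ 520.3 -157.1   60. ]
[ 506  185   54   46 1065] [535.65633803 206.65164319]
[[673.4, -225.4], [671.6, -208.9], [735.8, -208.9], [738.7, -226.1]] [[506.0, 200.0], [516.0, 183.0], [569.0, 214.0], [558.0, 231.0]]
```

View pics/w1.png

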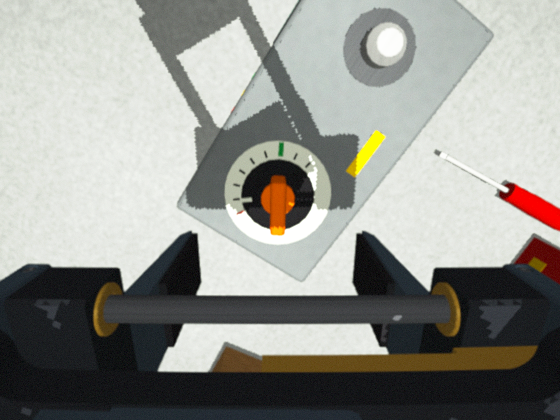

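The wrist view shows the handle vertical in the picture around (278,205), the pointer at (245,202) and the green mark at (281,150). The pads straddle the bar.

```bash
cat >> h.py <<'E'
def bar(f,cx,cy,w=45,z=116):
    hsv=cv2.cvtColor(f["frame"],cv2.COLOR_RGB2HSV)
    m=((hsv[...,0]<18)&(hsv[...,1]>150)&(hsv[...,2]>90)).astype(np.uint8)
    q=np.zeros_like(m);q[cy-w:cy+w,cx-w:cx+w]=1;m*=q
    p=np.argwhere(m)[:,::-1]; v=hsv[m>0][:,2]
    return p,v
E
python3 - <<'E'
from h import *
f=env.grab_frame("wrist")
save("w1c.png",f["frame"][140:250,215:345],5)
p,v=bar(f,278,205)
print(len(p),np.percentile(v,[5,25,50,75,95]))
r=cv2.minAreaRect(p.astype(np.float32));bx=cv2.boxPoints(r);print(bx.round(1).tolist())
print([onz(f,q,116)[:2].tolist() for q in bx])
E
```

```text
1227 [121.  176.5 201.  205.  216. ]
[[261.0, 176.0], [294.0, 176.0], [294.0, 233.0], [261.0, 233.0]]
[[470.3, -305.3], [495.5, -292.5], [519.9, -338.9], [493.3, -352.4]]
```

View pics/w1c.png

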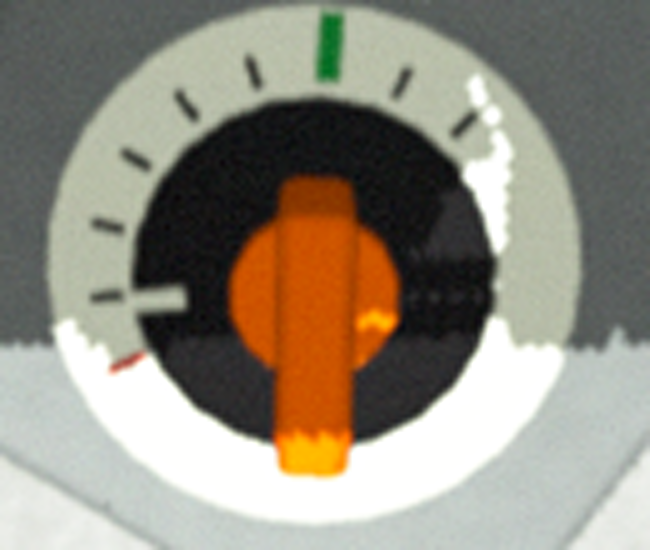

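```bash
python3 - <<'E'
from h import *
f=env.grab_frame("wrist")
g=lambda x,y:[215+x/5-.4,140+y/5-.4]
a,b=onz(f,g(317.5,213),116),onz(f,g(314.5,473),116)
d=b-a;c=(a+b)/2;print(a,b,np.hypot(*d[:2]),c,np.degrees(np.arctan2(-d[1],-d[0])))
dc=onz(f,g(315,272),70);print("disc",dc,onz(f,g(314,264),60))
yaw=np.degrees(np.arctan2(-d[1],-d[0]))
go([c[0],c[1],105+172],yaw)
E
```

```text
[ 485.8 -303.5  116. ] [ 507.1 -346.7  116. ] 48.16565166173919 [ 496.45 -325.1   116.  ] 116.24585793600347
disc [ 495.8 -324.    70. ] [ 496.1 -324.9   60. ]
t 4.23 pos [ 494.3 -325.4  404.7] rot [180.    0.  116.9] w 91.4 -> travel mm [ -0.7   2.  127.7] twist rad 0.011
```

```bash
python3 -m handwheel '[{"gripper":100,"travel":[-0.0007,0.002,0.025],"twist":0.011},{"gripper":100,"travel":[0,0,0.030],"twist":0},{"gripper":100,"travel":[0,0,0.030],"twist":0},{"gripper":100,"travel":[0,0,0.025],"twist":0},{"gripper":100,"travel":[0,0,0.017],"twist":0}]'
python3 -m handwheel '[{"gripper":40,"travel":[0,0,0],"twist":0},{"gripper":40,"travel":[0,0,0],"twist":0},{"gripper":40,"travel":[0,0,0],"twist":0},{"gripper":25,"travel":[0,0,0],"twist":0},{"gripper":20,"travel":[0,0,0],"twist":0}]' 25
python3 -m handwheel '[{"gripper":0,"travel":[0,0,0],"twist":0},{"gripper":0,"travel":[0,0,0],"twist":0},{"gripper":0,"travel":[0,0,0],"twist":0},{"gripper":0,"travel":[0,0,0],"twist":0},{"gripper":0,"travel":[0,0,0],"twist":0}]' 25
python3 - <<'E'
from h import *
s=env.state();print(s["force"],s["torque"]);go([496.2,-324.9,277],116.3)
f=env.grab_frame("wrist"); a=f["frame"]
t=env.grab_frame("top")["frame"][215:305,390:510]
c=env.grab_frame("scene")["frame"][270:360,50:170]
t=cv2.resize(t,(400,300));c=cv2.resize(c,(400,300))
save("g1.png",np.vstack([cv2.resize(a,(400,300)),t,]) if 0 else np.hstack([np.vstack([t,c]),cv2.resize(a[100:340,160:400],(400,400))[:].repeat(1,0) if 0 else np.vstack([cv2.resize(a[80:320,120:440],(400,300)),np.zeros((300,400,3),np.uint8)])]))
E
```

```text
time_s: 4.65
ee_pos: [495.8, -324.7, 275.1]
ee_rot: [-179.9, -0.2, 116.2]
force: [0.2, -0.1, 0.5]
gripper_width: 91.3
time_s: 5.07
ee_pos: [496.8, -325.4, 279.3]
ee_rot: [179.9, 0.2, 116.2]
force: [0.7, 0.4, 0.9]
gripper_width: 60.9
time_s: 5.48
ee_pos: [496.4, -325.1, 277.8]
ee_rot: [180.0, -0.0, 116.2]
force: [0.7, 0.1, -0.1]
gripper_width: 27.6
[ 0.69390672  0.05216219 -0.12414974] [-0.05447366  0.04102826  0.02924834]
t 5.48 pos [ 496.4 -325.1  277.8] rot [180.   -0.  116.2] w 27.6 -> travel mm [ 0.3 -0.1  0.8] twist rad -0.002
```

View pics/g1.png

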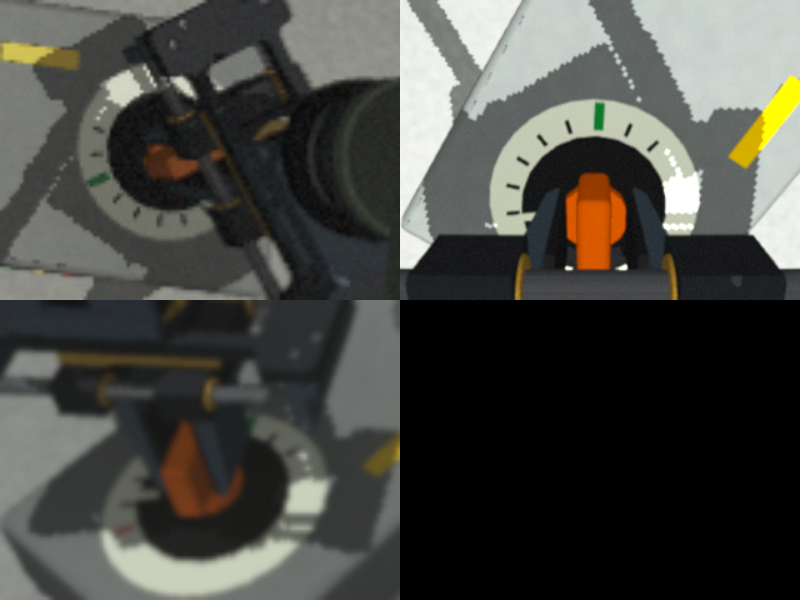

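```bash
cat >> h.py <<'E'
def pointer(c,ax=(496,-324.8),z=68):
    f=env.grab_frame(c);out=[]
    for a in range(-180,180,2):
        v=[]
        for r in (29.5,31,32.5,34):
            u=proj(f,[ax[0]+r*np.cos(np.radians(a)),ax[1]+r*np.sin(np.radians(a)),z])
            x,y=int(round(u[0])),int(round(u[1]))
            v.append(f["frame"][y,x].min() if 0<=x<560 and 0<=y<420 else 0)
        if np.median(v)>105: out.append(a)
    print(c,"white at",out); return f
E
python3 -m handwheel '[{"gripper":0,"travel":[0,0,0],"twist":0},{"gripper":0,"travel":[0,0,0],"twist":0},{"gripper":0,"travel":[0,0,0],"twist":0},{"gripper":0,"travel":[0,0,0],"twist":0}]' 25
python3 - <<'E'
from h import *
for c in ("wrist","top","scene"): pointer(c)
E
```

```text
time_s: 5.97
ee_pos: [496.0, -325.4, 277.7]
ee_rot: [-179.9, -0.0, 116.2]
force: [-4.6, -2.5, 1.9]
gripper_width: 13.6
wrist white at [-146, -144, -142, -140]
top white at []
scene white at []
```

```bash
python3 -m handwheel '[{"gripper":0,"travel":[0,0,0],"twist":0.04},{"gripper":0,"travel":[0,0,0],"twist":0.04},{"gripper":0,"travel":[0,0,0],"twist":0.04},{"gripper":0,"travel":[0,0,0],"twist":0.04},{"gripper":0,"travel":[0,0,0],"twist":0.04}]' 28
python3 -c "
from h import *
print(env.state()['torque']);[pointer(c) for c in ('wrist','top')]"
python3 -m handwheel '[{"gripper":0,"travel":[0,0,0],"twist":0.04},{"gripper":0,"travel":[0,0,0],"twist":0.04},{"gripper":0,"travel":[0,0,0],"twist":0.04},{"gripper":0,"travel":[0,0,0],"twist":0.04},{"gripper":0,"travel":[0,0,0],"twist":0.04}]' 
python3 -c "
from h import *
print(env.state()['torque']);[pointer(c) for c in ('wrist','top')]"
```

```text
time_s: 6.53
ee_pos: [496.1, -325.3, 277.7]
ee_rot: [-179.9, 0.0, 104.6]
force: [-3.3, -3.1, 1.2]
gripper_width: 14.1
[-0.60072785  0.79450235 -0.03185533]
wrist white at [-146, -144, -142, -140]
top white at []
time_s: 7.05
ee_pos: [496.3, -325.3, 277.7]
ee_rot: [-180.0, 0.0, 93.2]
force: [-3.8, -2.2, 0.9]
gripper_width: 13.5
[-0.67956366  0.80892679  0.03443319]
wrist white at [-156, -154, -152, -150]
top white at []
```

```bash
python3 -m handwheel '[{"gripper":0,"travel":[0,0,0],"twist":0.04},{"gripper":0,"travel":[0,0,0],"twist":0.04},{"gripper":0,"travel":[0,0,0],"twist":0.04},{"gripper":0,"travel":[0,0,0],"twist":0.04},{"gripper":0,"travel":[0,0,0],"twist":0.04}]' 
python3 -c "
from h import *
print(env.state()['torque']);[pointer(c) for c in ('wrist','top')]"
python3 -m handwheel '[{"gripper":0,"travel":[0,0,0],"twist":0.04},{"gripper":0,"travel":[0,0,0],"twist":0.04},{"gripper":0,"travel":[0,0,0],"twist":0.04},{"gripper":0,"travel":[0,0,0],"twist":0.04},{"gripper":0,"travel":[0,0,0],"twist":0.04}]' 
python3 -c "
from h import *
print(env.state()['torque']);[pointer(c) for c in ('wrist','top')]"
python3 -m handwheel '[{"gripper":0,"travel":[0,0,0],"twist":0.04},{"gripper":0,"travel":[0,0,0],"twist":0.04},{"gripper":0,"travel":[0,0,0],"twist":0.04},{"gripper":0,"travel":[0,0,0],"twist":0.04},{"gripper":0,"travel":[0,0,0],"twist":0.04}]' 
python3 -c "
from h import *
print(env.state()['torque']);[pointer(c) for c in ('wrist','top')]"
```

```text
time_s: 7.57
ee_pos: [496.5, -325.3, 277.7]
ee_rot: [180.0, 0.0, 81.8]
force: [-3.3, -2.5, -0.2]
gripper_width: 13.8
[-0.67672996  0.63991655  0.13207197]
wrist white at [-168, -166, -164, -162]
top white at []
time_s: 8.08
ee_pos: [496.6, -325.3, 277.7]
ee_rot: [179.9, 0.0, 70.4]
force: [-2.2, -2.8, 0.4]
gripper_width: 13.6
[-0.74608958  0.63331567 -0.01884131]
wrist white at [-180, -178, -176, -174]
top white at []
time_s: 8.6
ee_pos: [496.8, -325.3, 277.7]
ee_rot: [179.9, 0.0, 59.0]
force: [-2.2, -3.5, -0.1]
gripper_width: 13.7
[-0.84170936  0.45865234  0.05253725]
wrist white at [168, 170, 172, 174]
top white at []
```

```bash
python3 -m handwheel '[{"gripper":0,"travel":[0,0,0],"twist":0.04},{"gripper":0,"travel":[0,0,0],"twist":0.04},{"gripper":0,"travel":[0,0,0],"twist":0.04},{"gripper":0,"travel":[0,0,0],"twist":0.04},{"gripper":0,"travel":[0,0,0],"twist":0.04}]' 
python3 -m handwheel '[{"gripper":0,"travel":[0,0,0],"twist":0.04},{"gripper":0,"travel":[0,0,0],"twist":0.04},{"gripper":0,"travel":[0,0,0],"twist":0.04},{"gripper":0,"travel":[0,0,0],"twist":0.04},{"gripper":0,"travel":[0,0,0],"twist":0.04}]' 
python3 -c "
from h import *
print(env.state()['torque']);[pointer(c) for c in ('wrist','top')]"
python3 -m handwheel '[{"gripper":0,"travel":[0,0,0],"twist":0.04},{"gripper":0,"travel":[0,0,0],"twist":0.04},{"gripper":0,"travel":[0,0,0],"twist":0.04},{"gripper":0,"travel":[0,0,0],"twist":0.04},{"gripper":0,"travel":[0,0,0],"twist":0.02}]' 
python3 -c "
from h import *
print(env.state()['torque']);[pointer(c) for c in ('wrist','top')]"
```

```text
time_s: 9.12
ee_pos: [496.9, -325.5, 277.7]
ee_rot: [179.9, -0.0, 47.5]
force: [-1.4, -4.7, -1.7]
gripper_width: 14.1
time_s: 9.53
ee_pos: [497.0, -325.5, 277.7]
ee_rot: [179.9, -0.0, 36.0]
force: [-0.6, -5.1, -0.2]
gripper_width: 13.7
[-1.14864086  0.31108877  0.05088562]
wrist white at [144, 146, 148, 150]
top white at []
time_s: 10.05
ee_pos: [497.1, -325.7, 277.8]
ee_rot: [179.8, -0.1, 25.7]
force: [-0.2, -5.7, -3.1]
gripper_width: 14.1
[-1.25030359  0.18864244 -0.02572036]
wrist white at [130, 132, 134, 136, 138]
top white at []
```

```bash
python3 -m handwheel '[{"gripper":0,"travel":[0,0,0],"twist":0.03},{"gripper":0,"travel":[0,0,0],"twist":0.03},{"gripper":0,"travel":[0,0,0],"twist":0.03},{"gripper":0,"travel":[0,0,0],"twist":0.03},{"gripper":0,"travel":[0,0,0],"twist":0}]' 
python3 -c "
from h import *
print(env.state()['torque']);[pointer(c) for c in ('wrist','top')]"
python3 -m handwheel '[{"gripper":0,"travel":[0,0,0],"twist":0.03},{"gripper":0,"travel":[0,0,0],"twist":0.03},{"gripper":0,"travel":[0,0,0],"twist":0.02},{"gripper":0,"travel":[0,0,0],"twist":0},{"gripper":0,"travel":[0,0,0],"twist":0}]' 
python3 -c "
from h import *
print(env.state()['torque']);[pointer(c) for c in ('wrist','top')]"
```

```text
time_s: 10.57
ee_pos: [497.1, -325.8, 277.7]
ee_rot: [179.8, -0.1, 18.9]
force: [-0.2, -5.2, -2.0]
gripper_width: 13.8
[-1.3100546   0.1524834   0.09277048]
wrist white at [126, 128, 130, 132]
top white at []
time_s: 11.08
ee_pos: [497.1, -325.9, 277.8]
ee_rot: [179.8, -0.1, 14.4]
force: [0.6, -6.6, -2.1]
gripper_width: 14.1
[-1.33531682  0.27272423  0.03516776]
wrist white at [120, 122, 124, 126, 128]
top white at []
```

```bash
python3 -m handwheel '[{"gripper":0,"travel":[0,0,0],"twist":0.02},{"gripper":0,"travel":[0,0,0],"twist":0.02},{"gripper":0,"travel":[0,0,0],"twist":0},{"gripper":0,"travel":[0,0,0],"twist":0}]' 
python3 - <<'E'
from h import *
print(env.state()['torque']);f=pointer('wrist')
f=env.grab_frame("wrist"); u=proj(f,[496,-324.8,64]);x,y=int(u[0]),int(u[1]);print(x,y,proj(f,[513,-157,60]))
save("d1.png",f["frame"][max(0,y-80):y+70,x-100:x+100],4)
E
```

```text
time_s: 11.52
ee_pos: [497.1, -325.9, 277.7]
ee_rot: [179.8, -0.1, 12.1]
force: [1.0, -6.7, -3.4]
gripper_width: 13.8
[-1.33426532  0.26043291 -0.01482509]
wrist white at [118, 120, 122, 124]
273 245 [np.float64(21.69642463485667), np.float64(168.1821089303167)]
```

View pics/d1.png

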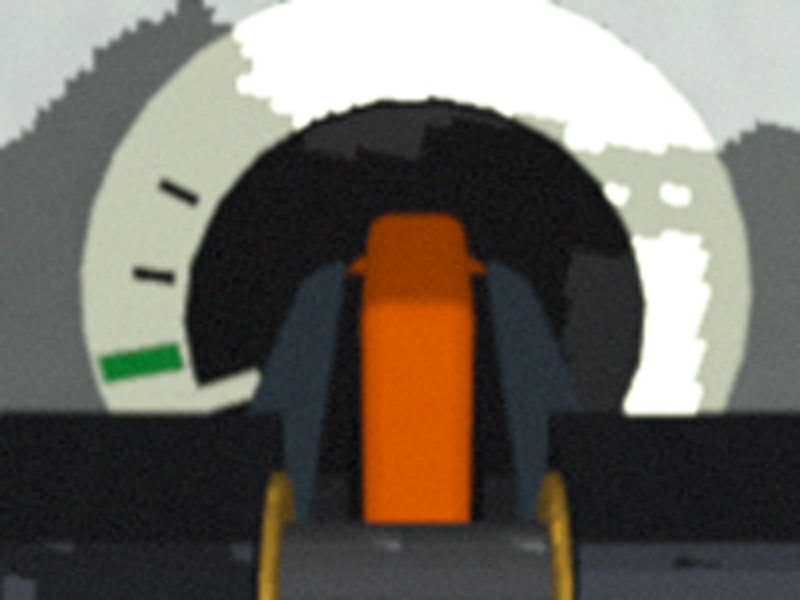

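The pointer at (225,390) is still about 10° short of the green mark at (141,362), right at the last detent peak. I go on in tiny steps.

```bash
python3 -m handwheel '[{"gripper":0,"travel":[0,0,0],"twist":0.02},{"gripper":0,"travel":[0,0,0],"twist":0.01},{"gripper":0,"travel":[0,0,0],"twist":0},{"gripper":0,"travel":[0,0,0],"twist":0}]' 
python3 - <<'E'
from h import *
print(env.state()['torque']);f=pointer('wrist')
E
python3 -m handwheel '[{"gripper":0,"travel":[0,0,0],"twist":0.02},{"gripper":0,"travel":[0,0,0],"twist":0.01},{"gripper":0,"travel":[0,0,0],"twist":0},{"gripper":0,"travel":[0,0,0],"twist":0}]' 
python3 - <<'E'
from h import *
print(env.state()['torque']);f=pointer('wrist')
E
```

```text
time_s: 11.95
ee_pos: [497.1, -325.9, 277.7]
ee_rot: [179.8, -0.1, 10.4]
force: [0.5, -6.5, -2.8]
gripper_width: 14.1
[-1.31883776  0.29096303 -0.04300148]
wrist white at [110, 112, 114, 116]
time_s: 12.33
ee_pos: [497.1, -326.0, 277.7]
ee_rot: [179.8, -0.1, 8.6]
force: [-0.1, -5.8, -2.2]
gripper_width: 13.9
[-1.40630738  0.26321195  0.03986681]
wrist white at [110, 112, 114, 116]
```

The dial jumped between the last steps and then stayed put, so it is in the next click. I release, lift and check.

```bash
python3 -m handwheel '[{"gripper":20,"travel":[0,0,0],"twist":0},{"gripper":30,"travel":[0,0,0],"twist":0},{"gripper":45,"travel":[0,0,0],"twist":0},{"gripper":60,"travel":[0,0,0],"twist":0},{"gripper":60,"travel":[0,0,0],"twist":0}]'
python3 -m handwheel '[{"gripper":60,"travel":[0,0,-0.02],"twist":0},{"gripper":60,"travel":[0,0,-0.035],"twist":0},{"gripper":60,"travel":[0,0,-0.035],"twist":0},{"gripper":60,"travel":[0,0,-0.035],"twist":0},{"gripper":60,"travel":[0,0,0],"twist":0}]'
python3 - <<'E'
from h import *
f=pointer('wrist'); u=proj(f,[496,-324.8,64]);x,y=int(u[0]),int(u[1])
save("d2.png",f["frame"][max(0,y-75):y+75,x-100:x+100],4)
for n,z in [("spigot_seat",60)]:
    for r in env.pinpoint("wrist",n)[:2]: print(n,np.round(r["uv"],1),round(r["confidence"],2),onz(f,r["uv"],z))
go([530,225,405],0)
E
```

```text
time_s: 12.8
ee_pos: [496.5, -324.7, 277.7]
ee_rot: [-180.0, -0.0, 8.5]
force: [0.2, 0.1, 0.4]
gripper_width: 42.1
time_s: 13.22
ee_pos: [497.4, -325.5, 410.6]
ee_rot: [179.5, -0.6, 8.5]
force: [0.5, -0.2, 0.4]
gripper_width: 55.0
wrist white at [110, 112, 114, 116]
spigot_seat [118.1 154.6] 0.96 [ 517.2 -159.6   60. ]
t 13.32 pos [ 496.5 -324.9  404.5] rot [179.9  -0.2   8.5] w 54.9 -> travel mm [ 114.3 -539.    -1.3] twist rad 0.148
```

View pics/d2.png

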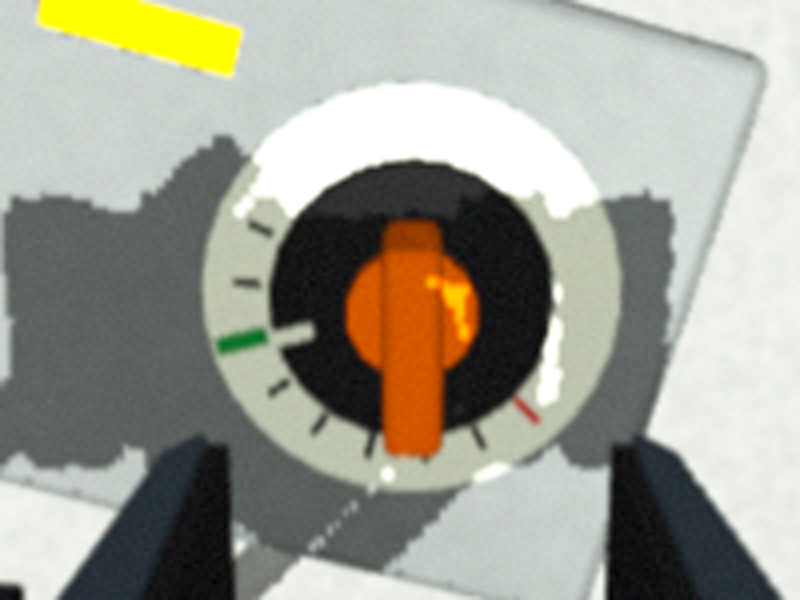

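The pointer at (295,335) lines up with the green mark at (243,342), so the dial is in click 6. Now I go to the brass seal.

```bash
python3 -m handwheel '[{"gripper":90,"travel":[0.0076,-0.0359,0],"twist":0},{"gripper":90,"travel":[0.0076,-0.0359,0],"twist":0},{"gripper":90,"travel":[0.0076,-0.0359,0],"twist":0},{"gripper":90,"travel":[0.0076,-0.0359,0],"twist":0},{"gripper":90,"travel":[0.0076,-0.0359,0],"twist":0}]' >/dev/null
python3 -m handwheel '[{"gripper":90,"travel":[0.0076,-0.0359,0],"twist":0},{"gripper":90,"travel":[0.0076,-0.0359,0],"twist":0},{"gripper":90,"travel":[0.0076,-0.0359,0],"twist":0},{"gripper":90,"travel":[0.0076,-0.0359,0],"twist":0},{"gripper":90,"travel":[0.0076,-0.0359,0],"twist":0}]' >/dev/null
python3 -m handwheel '[{"gripper":90,"travel":[0.0076,-0.0359,0],"twist":0},{"gripper":90,"travel":[0.0076,-0.0359,0],"twist":0},{"gripper":90,"travel":[0.0076,-0.0359,0],"twist":0},{"gripper":90,"travel":[0.0076,-0.0359,0],"twist":0},{"gripper":90,"travel":[0.0076,-0.0359,0],"twist":0}]' >/dev/null
python3 -m handwheel '[{"gripper":90,"travel":[0,0,0],"twist":-0.108},{"gripper":90,"travel":[0,0,0],"twist":-0.108},{"gripper":90,"travel":[0,0,0],"twist":-0.108},{"gripper":90,"travel":[0,0,0],"twist":-0.108},{"gripper":90,"travel":[0,0,0],"twist":-0.108}]' >/dev/null
python3 -m handwheel '[{"gripper":90,"travel":[0,0,0],"twist":-0.108},{"gripper":90,"travel":[0,0,0],"twist":-0.108},{"gripper":90,"travel":[0,0,0],"twist":-0.108},{"gripper":90,"travel":[0,0,0],"twist":-0.108},{"gripper":90,"travel":[0,0,0],"twist":-0.108}]' >/dev/null
python3 -m handwheel '[{"gripper":90,"travel":[0,0,0],"twist":-0.108},{"gripper":90,"travel":[0,0,0],"twist":-0.108},{"gripper":90,"travel":[0,0,0],"twist":0},{"gripper":90,"travel":[0,0,0],"twist":0}]'
cat >> h.py <<'E'
def ring(f,z,lo=(15,90,90),hi=(32,255,255),near=None,rad=60):
    hsv=cv2.cvtColor(f["frame"],cv2.COLOR_RGB2HSV);m=cv2.inRange(hsv,lo,hi)
    if near is not None:
        q=np.zeros_like(m);cv2.circle(q,tuple(int(v) for v in near),rad,255,-1);m&=q
    n,l,s,c=cv2.connectedComponentsWithStats(m);k=1+np.argmax(s[1:,4])
    cn=max(cv2.findContours((l==k).astype(np.uint8),0,1)[0],key=len)[:,0].astype(float)
    W=np.array([onz(f,p,z)[:2] for p in cn]);(cx,cy),r=cv2.minEnclosingCircle(W.astype(np.float32))
    A=np.c_[2*W,np.ones(len(W))];x=np.linalg.lstsq(A,(W**2).sum(1),rcond=None)[0]
    print("area",s[k,4],"at",c[k].round(0),"enc",round(cx,1),round(cy,1),round(r,1),"fit",x[:2].round(1),round(np.sqrt(x[2]+x[:2]@x[:2]),1))
    return l==k
E
python3 - <<'E'
from h import *
f=env.grab_frame("wrist")
for r in env.pinpoint("wrist","seal_brass")[:3]: print(np.round(r["uv"],1),round(r["confidence"],2),onz(f,r["uv"],4))
for r in env.pinpoint("wrist","rack")[:1]: print("rack",np.round(r["uv"],1),round(r["confidence"],2),onz(f,r["uv"],0))
ring(f,18,near=proj(f,[530,224,10]),rad=70)
save("s1.png",f["frame"],1.4)
go([530,224,405],83)
E
```

```text
time_s: 15.73
ee_pos: [529.6, 224.3, 401.3]
ee_rot: [-179.8, 0.1, 82.6]
force: [-0.5, -0.1, -0.5]
gripper_width: 82.3
[278.9 178. ] 0.96 [532.7 227.7   4. ]
[421.8 189.9] 0.76 [704.3 190.6   4. ]
[157.3 211.4] 0.6 [376.4 205.2   4. ]
rack [285.2 177.4] 0.71 [540.3 226.6   0. ]
area 1178 at [280. 180.] enc 534.5 227.2 30.2 fit [534.1 227.3] 29.2
t 15.88 pos [529.8 224.3 402.1] rot [-179.9    0.    82.6] w 81.8 -> travel mm [-0.3  0.2 -2.9] twist rad -0.006
```

View pics/s1.png

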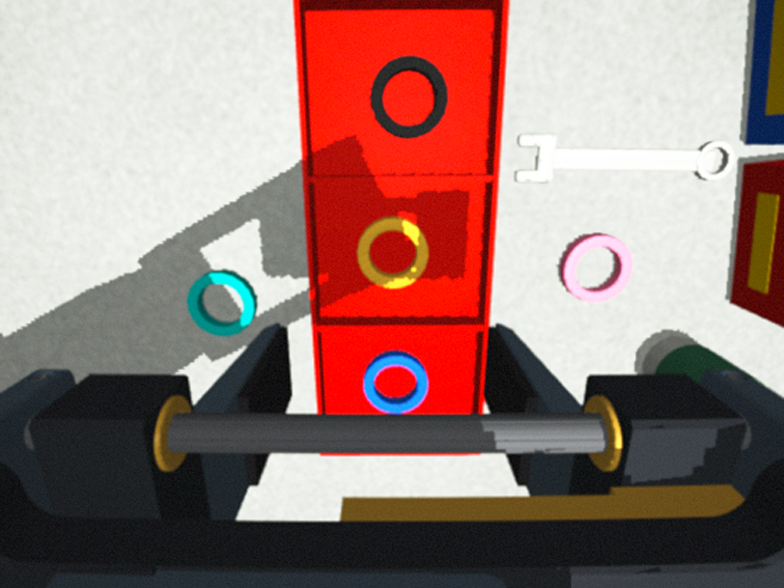

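The brass ring at (393,252) is well clear in the middle tray, and the jaws are aligned with the rack's x. I descend.

```bash
python3 -c "
from h import *
go([534.4,227.3,198],82.6)"
python3 -m handwheel '[{"gripper":88,"travel":[0.0035,0.004,0.03],"twist":0},{"gripper":88,"travel":[0,0,0.035],"twist":0},{"gripper":88,"travel":[0,0,0.035],"twist":0},{"gripper":88,"travel":[0,0,0.03],"twist":0},{"gripper":88,"travel":[0,0,0],"twist":0}]'
python3 - <<'E'
from h import *
go([534.4,227.3,198],82.6)
f=env.grab_frame("wrist")
u=proj(f,[534,227,10]);print(u)
ring(f,18,near=u,rad=90)
for r in env.pinpoint("wrist","seal_brass")[:2]: print(np.round(r["uv"],1),round(r["confidence"],2),onz(f,r["uv"],4))
E
```

```text
t 15.88 pos [529.8 224.3 402.1] rot [-179.9    0.    82.6] w 81.8 -> travel mm [  3.7   4.4 204.1] twist rad 0.001
time_s: 16.3
ee_pos: [532.2, 226.4, 266.8]
ee_rot: [-179.4, 0.4, 82.7]
force: [-0.8, -0.5, 0.3]
gripper_width: 80.4
t 16.3 pos [532.2 226.4 266.8] rot [-179.4    0.4   82.7] w 80.4 -> travel mm [ 1.6  2.8 68.7] twist rad 0.001
[np.float64(281.2928337089096), np.float64(218.0567804878934)]
area 2793 at [281. 219.] enc 534.0 228.5 30.3 fit [534.2 228.4] 29.4
[105.8 261.7] 0.95 [379.4 204.    4. ]
[494.2 230.2] 0.91 [706.1 192.5   4. ]
```

```bash
python3 -m handwheel '[{"gripper":88,"travel":[0.0005,0,0.03],"twist":0},{"gripper":88,"travel":[0,0,0.025],"twist":0},{"gripper":88,"travel":[0,0,0.012],"twist":0},{"gripper":88,"travel":[0,0,0],"twist":0},{"gripper":88,"travel":[0,0,0],"twist":0}]'
python3 -c "
from h import *
go([534.2,227.8,198],82.6)"
```

```text
time_s: 16.82
ee_pos: [535.3, 228.1, 207.7]
ee_rot: [179.8, -0.1, 82.7]
force: [-0.5, 0.2, 0.6]
gripper_width: 80.3
t 16.82 pos [535.3 228.1 207.7] rot [ 1.798e+02 -1.000e-01  8.270e+01] w 80.3 -> travel mm [-0.5 -1.1  9.7] twist rad 0.002
```

```bash
python3 -m handwheel '[{"gripper":88,"travel":[0,0,0.006],"twist":0},{"gripper":88,"travel":[0,0,0],"twist":0},{"gripper":88,"travel":[0,0,0],"twist":0},{"gripper":88,"travel":[0,0,0],"twist":0}]'
python3 -m handwheel '[{"gripper":0,"travel":[0,0,0],"twist":0},{"gripper":0,"travel":[0,0,0],"twist":0},{"gripper":0,"travel":[0,0,0],"twist":0},{"gripper":0,"travel":[0,0,0],"twist":0},{"gripper":0,"travel":[0,0,0],"twist":0}]' 20
python3 -m handwheel '[{"gripper":0,"travel":[0,0,0],"twist":0},{"gripper":0,"travel":[0,0,0],"twist":0},{"gripper":0,"travel":[0,0,0],"twist":0}]'
```

```text
time_s: 17.15
ee_pos: [534.6, 227.9, 200.7]
ee_rot: [179.9, -0.1, 82.7]
force: [0.1, -0.0, 0.2]
gripper_width: 80.3
time_s: 17.57
ee_pos: [534.4, 227.8, 199.9]
ee_rot: [-180.0, -0.0, 82.7]
force: [0.7, 0.7, 1.8]
gripper_width: 59.2
time_s: 17.82
ee_pos: [534.4, 227.8, 199.9]
ee_rot: [180.0, -0.0, 82.7]
force: [-0.4, 0.0, 2.0]
gripper_width: 59.3
```

```bash
python3 -m handwheel '[{"gripper":0,"travel":[0,0,-0.02],"twist":0},{"gripper":0,"travel":[0,0,-0.03],"twist":0},{"gripper":0,"travel":[0,0,-0.03],"twist":0},{"gripper":0,"travel":[0,0,-0.03],"twist":0},{"gripper":0,"travel":[0,0,-0.02],"twist":0}]' 20
python3 -m handwheel '[{"gripper":0,"travel":[-0.02,0.0029,0],"twist":0},{"gripper":0,"travel":[-0.03,0.0029,0],"twist":0},{"gripper":0,"travel":[-0.034,0.0029,0],"twist":0},{"gripper":0,"travel":[-0.034,0.0029,0],"twist":0},{"gripper":0,"travel":[-0.034,0.0029,0],"twist":0}]' >/dev/null
python3 -m handwheel '[{"gripper":0,"travel":[-0.034,0.0029,0],"twist":0},{"gripper":0,"travel":[-0.034,0.0029,0],"twist":0},{"gripper":0,"travel":[-0.034,0.0029,0],"twist":0},{"gripper":0,"travel":[-0.034,0.0029,0],"twist":0},{"gripper":0,"travel":[-0.034,0.0029,0],"twist":0}]' >/dev/null
python3 -m handwheel '[{"gripper":0,"travel":[-0.034,0.0029,0],"twist":0},{"gripper":0,"travel":[-0.034,0.003,0],"twist":0},{"gripper":0,"travel":[-0.034,0.0029,0],"twist":0},{"gripper":0,"travel":[-0.01,0,0],"twist":0},{"gripper":0,"travel":[0,0,0],"twist":0}]'
python3 -m handwheel '[{"gripper":0,"travel":[0,0,0],"twist":0},{"gripper":0,"travel":[0,0,0],"twist":0},{"gripper":0,"travel":[0,0,0],"twist":0}]'
python3 - <<'E'
from h import *
f=env.grab_frame("wrist");save("p1.png",f["frame"],1.4)
for r in env.pinpoint("wrist","spigot_seat")[:2]: print(np.round(r["uv"],1),round(r["confidence"],2),onz(f,r["uv"],60))
for r in env.pinpoint("wrist","seal_brass")[:2]: print("seal",np.round(r["uv"],1),round(r["confidence"],2),onz(f,r["uv"],env.state()["ee_pos"][2]-195.9))
ring(f,env.state()["ee_pos"][2]-181.9)
go([517,-158,330],82.6)
E
```

```text
time_s: 18.23
ee_pos: [534.7, 227.9, 332.4]
ee_rot: [179.8, -0.1, 82.7]
force: [0.4, 0.1, -0.3]
gripper_width: 59.4
time_s: 19.48
ee_pos: [516.5, -209.8, 329.3]
ee_rot: [-180.0, 0.0, 82.5]
force: [-0.8, -0.0, -0.4]
gripper_width: 59.9
time_s: 19.73
ee_pos: [517.0, -206.1, 329.7]
ee_rot: [-180.0, -0.0, 82.8]
force: [-0.2, -0.4, -1.0]
gripper_width: 59.4
[269.1 157.7] 0.82 [ 518.  -157.8   60. ]
area 5335 at [353. 361.] enc 554.3 -285.6 97.0 fit [ 552.  -291.1] 58.1
t 19.88 pos [ 517.1 -206.4  329.8] rot [180.   -0.   82.8] w 59.6 -> travel mm [48.  -6.1 -0.2] twist rad 0.004
```

View pics/p1.png

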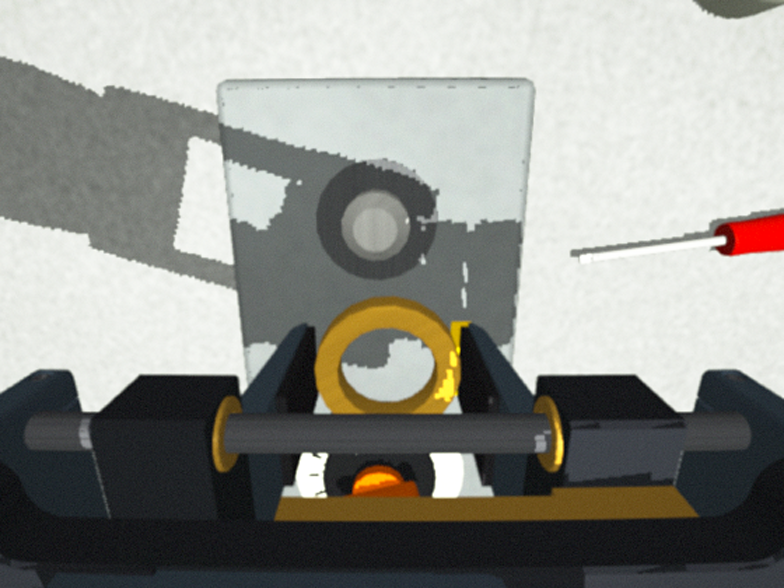

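The wrist view shows the seal held level at (388,357), and the spigot with its dark base disc centred at (377,219), top face at (377,227). I refine both in the same camera.

```bash
python3 - <<'E'
from h import *
f=env.grab_frame("wrist");s=1/1.4
print("base",onz(f,[377*s,219*s],60),"top",onz(f,[377*s,227*s],90))
print("dial chk",onz(f,[380*s,468*s],116))
zt=env.state()["ee_pos"][2]-181.9
# inner bore edge and outer edges of seal top face
hsv=cv2.cvtColor(f["frame"],cv2.COLOR_RGB2HSV);m=cv2.inRange(hsv,(15,90,60),(32,255,255));m[:205]=0;m[298:]=0
P=[]
for y in range(212,290,2):
    x=np.where(m[y,220:340])[0]+220
    if len(x)>8: P+= [[x.min(),y],[x.max()+1,y]] if y<262 else []
for x in range(240,320,2):
    y=np.where(m[:,x])[0]
    if len(y): P.append([x,y.min()])
W=np.array([onz(f,p,zt)[:2] for p in P])
from scipy.optimize import least_squares
r=least_squares(lambda q:np.hypot(*(W-q).T)-30,[517,-206],loss="soft_l1");print("seal",r.x.round(1),"res",np.abs(r.fun).mean().round(2),len(P))
# spigot top by brightness
g=cv2.cvtColor(f["frame"],cv2.COLOR_RGB2GRAY)[145:180,245:295];c=cv2.HoughCircles(cv2.resize(g,None,fx=4,fy=4,interpolation=2),cv2.HOUGH_GRADIENT,1,200,param1=60,param2=10,minRadius=50,maxRadius=85)
print(c); 
if c is not None:
    x,y,rr=c[0][0];print("hough",onz(f,[245+x/4-.4,145+y/4-.4],90),rr/4)
go([517,-158,330],82.6)
E
```

```text
base [ 518.5 -157.3   60. ] top [ 519.2 -157.    90. ]
dial chk [ 505.2 -277.9  116. ]
seal [ 519.1 -204.5] res 0.74 90
[[[91.5 75.5 62. ]]]
hough [ 517.8 -157.8   90. ] 15.5
t 19.93 pos [ 517.1 -206.6  329.8] rot [180.   -0.   82.8] w 59.5 -> travel mm [48.2 -6.1 -0.2] twist rad 0.004
```

```bash
python3 -m handwheel '[{"gripper":0,"travel":[0.016,-0.0022,0],"twist":0},{"gripper":0,"travel":[0.02,-0.0026,0],"twist":0},{"gripper":0,"travel":[0.012,-0.0016,0],"twist":0},{"gripper":0,"travel":[0,0,0.01],"twist":0},{"gripper":0,"travel":[0,0,0.01],"twist":0}]'
python3 -m handwheel '[{"gripper":0,"travel":[0,0,0.01],"twist":0},{"gripper":0,"travel":[0,0,0.005],"twist":0},{"gripper":0,"travel":[0,0,0],"twist":0},{"gripper":0,"travel":[0,0,0],"twist":0},{"gripper":0,"travel":[0,0,0],"twist":0}]'
python3 -c "
from h import *
go([516.7,-158.1,256],82.7)"
```

```text
time_s: 20.35
ee_pos: [516.9, -158.5, 309.6]
ee_rot: [179.9, 0.0, 82.8]
force: [-1.0, -0.9, -1.3]
gripper_width: 59.3
time_s: 20.77
ee_pos: [516.8, -159.6, 294.8]
ee_rot: [180.0, 0.0, 82.7]
force: [-0.1, 0.1, 0.4]
gripper_width: 59.5
t 20.77 pos [ 516.8 -159.6  294.8] rot [180.    0.   82.7] w 59.5 -> travel mm [ 1.4 -0.3 38.8] twist rad -0.0
```

```bash
python3 -m handwheel '[{"gripper":0,"travel":[0.0014,0,0.004],"twist":0},{"gripper":0,"travel":[0,0,0.004],"twist":0},{"gripper":0,"travel":[0,0,0.004],"twist":0},{"gripper":0,"travel":[0,0,0],"twist":0}]'
python3 -m handwheel '[{"gripper":0,"travel":[0,0,0.003],"twist":0},{"gripper":0,"travel":[0,0,0.003],"twist":0},{"gripper":0,"travel":[0,0,0],"twist":0}]'
python3 -m handwheel '[{"gripper":0,"travel":[0,0,0.003],"twist":0},{"gripper":0,"travel":[0,0,0],"twist":0},{"gripper":0,"travel":[0,0,0],"twist":0}]'
```

```text
time_s: 21.1
ee_pos: [516.5, -157.6, 281.8]
ee_rot: [-179.9, -0.0, 82.7]
force: [0.6, 1.5, -0.7]
gripper_width: 59.4
time_s: 21.35
ee_pos: [516.7, -157.6, 276.1]
ee_rot: [-179.9, -0.0, 82.7]
force: [0.4, 0.2, -1.0]
gripper_width: 59.5
time_s: 21.6
ee_pos: [516.8, -157.7, 273.6]
ee_rot: [-180.0, -0.0, 82.7]
force: [-0.4, 0.1, -0.6]
gripper_width: 59.4
```

```bash
python3 -m handwheel '[{"gripper":0,"travel":[0,0,0.004],"twist":0},{"gripper":0,"travel":[0,0,0.004],"twist":0},{"gripper":0,"travel":[0,0,0.004],"twist":0},{"gripper":0,"travel":[0,0,0],"twist":0},{"gripper":0,"travel":[0,0,0],"twist":0}]'
python3 -m handwheel '[{"gripper":0,"travel":[0,0,0.002],"twist":0},{"gripper":0,"travel":[0,0,0.002],"twist":0},{"gripper":0,"travel":[0,0,0],"twist":0},{"gripper":0,"travel":[0,0,0],"twist":0}]'
python3 -m handwheel '[{"gripper":0,"travel":[0,0,0.001],"twist":0},{"gripper":0,"travel":[0,0,0],"twist":0},{"gripper":0,"travel":[0,0,0],"twist":0}]'
```

```text
time_s: 22.02
ee_pos: [516.7, -157.7, 261.3]
ee_rot: [-179.9, -0.0, 82.7]
force: [0.1, 0.4, -0.8]
gripper_width: 60.0
time_s: 22.35
ee_pos: [516.8, -157.7, 257.6]
ee_rot: [-180.0, -0.0, 82.7]
force: [0.2, -0.4, -1.0]
gripper_width: 59.6
time_s: 22.6
ee_pos: [516.8, -157.7, 256.7]
ee_rot: [180.0, -0.0, 82.7]
force: [-0.2, -0.2, -0.3]
gripper_width: 59.2
```

```bash
python3 -m handwheel '[{"gripper":0,"travel":[0,0,0.001],"twist":0},{"gripper":0,"travel":[0,0,0],"twist":0},{"gripper":0,"travel":[0,0,0],"twist":0}]'
python3 -m handwheel '[{"gripper":75,"travel":[0,0,0],"twist":0},{"gripper":85,"travel":[0,0,0],"twist":0},{"gripper":85,"travel":[0,0,0],"twist":0},{"gripper":85,"travel":[0,0,0],"twist":0}]'
python3 -m handwheel '[{"gripper":85,"travel":[0,0,-0.02],"twist":0},{"gripper":85,"travel":[0,0,-0.03],"twist":0},{"gripper":85,"travel":[0,0,-0.03],"twist":0},{"gripper":85,"travel":[0,0,-0.03],"twist":0},{"gripper":85,"travel":[0,0,-0.02],"twist":0}]'
python3 -m handwheel '[{"gripper":85,"travel":[-0.03,0,0],"twist":0},{"gripper":85,"travel":[-0.03,0,0],"twist":0},{"gripper":85,"travel":[0,0,0],"twist":0},{"gripper":85,"travel":[0,0,0],"twist":0}]'
python3 - <<'E'
from h import *
f=env.grab_frame("wrist");u=proj(f,[517,-158,60]);ring(f,74,near=u,rad=70)
w=f["frame"]; x,y=int(u[0]),int(u[1]); a=cv2.resize(w[max(0,y-75):max(0,y-75)+150,x-100:x+100],(400,300))
pointer("wrist");t=pointer("top")["frame"];c=env.grab_frame("scene")["frame"]
save("fin.png",np.vstack([np.hstack([a,cv2.resize(w,(400,300))]),np.hstack([cv2.resize(t[205:325,330:490],(400,300)),cv2.resize(c[220:370,50:250],(400,300))])]))
E
```

```text
time_s: 22.85
ee_pos: [516.9, -157.8, 255.9]
ee_rot: [180.0, -0.0, 82.7]
force: [0.2, 0.5, 1.0]
gripper_width: 59.4
time_s: 23.18
ee_pos: [516.8, -157.7, 255.7]
ee_rot: [-180.0, -0.0, 82.7]
force: [0.0, 0.5, -0.4]
gripper_width: 77.2
time_s: 23.6
ee_pos: [517.0, -157.8, 388.7]
ee_rot: [179.8, 0.0, 82.7]
force: [0.1, 0.1, -0.1]
gripper_width: 77.8
time_s: 23.93
ee_pos: [508.9, -218.2, 385.6]
ee_rot: [-180.0, -0.0, 82.6]
force: [-0.3, -0.7, 0.5]
gripper_width: 77.1
area 2135 at [277. 136.] enc 517.7 -158.8 30.1 fit [ 517.6 -158.9] 29.5
wrist white at [108, 110, 112, 114, 116, 118]
top white at []
```

View pics/fin.png

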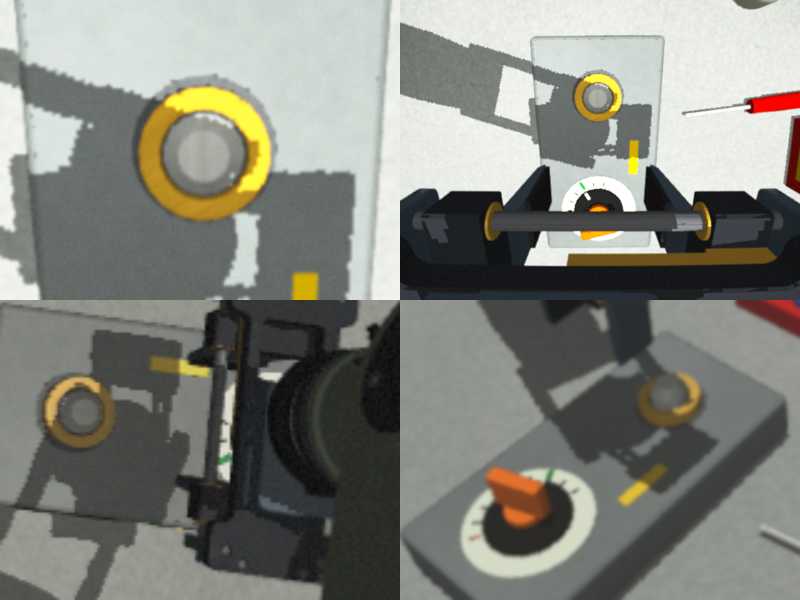

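The final picture shows the seal flat around the spigot at wrist crop (205,152), with its outline fitting a 30 mm radius at seated height. The pointer stands at the green mark at (585,190). The gripper is clear of everything, so I hand in.

```bash
python3 -c "
from h import *
print(env.job_done(), env.state()['time_s'])"
```

```text
the job is handed in; nothing more can be done
the job is handed in; nothing more can be done
```

The dial is in its sixth click and the brass seal sits on the spigot. I handed the job in at about 24 s; no verdict came back.

- **Dial:** I gripped the orange handle at 25–28 N and turned it clockwise in small steps from click 1, checking the pointer as it went. Both the close-up after release and the final picture show the pointer at the long green mark.
- **Seal:** I took the brass seal from the rack's middle tray and lowered it over the spigot with almost no force (about 1 N). The gripper went down to the height expected for a fully seated seal, within about 0.3 mm. After release, the picture fit put the seal's centre about 1 mm from my estimate of the spigot's axis, lying flat.
- **Checks that disagreed or gave nothing:**
  - The wrist camera read up to about 2 mm different from the gripper position while it held the seal; I allowed for this.
  - My pointer reading in code was about 4° off the angle expected for click 6, so I relied on the picture for the click.
  - The top camera never saw the pointer because the gripper hid it.
  - I did not re-measure the other seals and loose things at the end, but nothing came near them and no contact force showed.

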